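Wipe the cover, open the filter box and hold up the filter plate

TASK

Take the cork block, wipe the three wood chips off the shut cover of the grey filter box with it, and set the block back down on the table. Then lift the cover by its handle until it stands upright by itself, draw the filter plate out by its tab, and finish holding it in the gripper, upright and still, over the middle of the steel tray with its lower edge about 15 cm above it. Leave the cover open and do not disturb the jar, the loupe or the tape roll.

Things in the scene. Friction and masses are not known exactly. Their poses are not given: they have to be found in the camera images.
- filter_box: grey metal filter housing, fixed, 150 x 150 x 85 mm high, walls 5, inner floor at z = 6 mm; louvres on its front (-x), black hose spigot on its rear. Origin at the centre of its underside, z up. The shut cover's top is at z = 93, over x -73..75, y -76..76 mm. Chip centres start at x 10..40, y -52..16 mm (this frame), so the cover's +y end is free for setting the block on
- flap (a joint): hinge of the cover, rad: 0 shut, 1.57 upright, stop at 1.75; axis along the box's y at its rear top edge, box frame x = 75, z = 85 mm; the front edge lifts and swings to the rear. Friction hinge: stays at any angle where it is let go; about 3 N at the handle moves it. Cover 148 (x) x 152 (y) x 8 mm, 0.15 kg
- flap_handle (a point): middle of the round bar of the cover's steel bridge handle: 10 mm bar parallel to the hinge, 50 mm wide over its legs, axis 30 mm above the cover's top (shut: box frame x = -62, y = 0, z = 123 mm; 137 mm in front of and 38 mm above the hinge axis). Gripped over its two outer sides (50 mm) it turns between the fingers as the cover swings
- filter_plate: aluminium-framed plate hidden under the cover, 90 (x) x 10 (y) x 48 mm high, with a 30 x 10 x 22 mm pull tab mid-top (70 high in all), 60 to 130 g. Origin: centre of its lower edge, z up. Stands at box frame x = -20, y = 0, z = 6 mm, along the box's x, tab top at z = 76, in guides up to z = 44 (1.8 mm play a side); pulls straight up; 60 mm free either side of the tab
- cork_block: brown cork rubbing block 42 (x) x 62 (y) x 28 mm high, 50 g, on the table to the right front of the box; origin at the centre of its underside. Gripped over its 62 mm length it has a clear 62 mm wide wiping face
- chip_0: a loose flat wood chip about 25 x 17 x 7 mm, 12 g, lying on the shut cover, in its half towards the hinge; origin at the centre of its underside
- chip_1: a loose flat wood chip about 25 x 17 x 7 mm, 12 g, lying on the shut cover, in its half towards the hinge; origin at the centre of its underside
- chip_2: a loose flat wood chip about 25 x 17 x 7 mm, 12 g, lying on the shut cover, in its half towards the hinge; origin at the centre of its underside
- tray_in (a point): centre of the inner floor (3 mm above the table) of a fixed shallow steel tray 120 (x) x 100 (y) x 16 mm high, right of the box
- jar_umber: bystander: black-capped pigment jar, 42 mm across, 55 mm high, left front on the table; origin at the centre of its underside
- loupe: bystander: black eye loupe standing on its rim behind the box, 37 mm across, 38 mm high; origin at the centre of its underside
- tape_roll: bystander: roll of linen tape lying flat, 64 mm across, 19 mm high, left front on the table; origin at the centre of its underside

How it is judged:
By the outcome, as a careful person would: the job done as asked, in the order asked, and still so for the second after the job is handed in, while the arm keeps its last pose, push and grip.
It also fails if it takes over 64 s, if anything falls off the work surface, if the arm or the gripper's body presses on something with over 40 N, if the wrist force passes 120 N, or if a joint passes its speed limit or range.

ROBOT

A 6-joint arm with a two-finger parallel gripper is mounted at the origin on a cart in front of the work surface, level with it; the furniture and walls round the work are solid. World frame = base frame: x ahead of the robot, y to its left, z up, the work surface at z = 0. Lengths are in m, angles in rad, forces in N, time in s.
With the tool pointing down it reaches from about 0.3 to 1 m from the base axis. Payload 5.1 kg.
Tool frame: the origin (TCP) lies between the finger pads; the fingertips stand robot.tip_reach ahead of it and the grasp point (between the pads) lies 11 mm behind it (robot.tip_reach is the distance from the TCP to the fingertips, in m); z points along the fingers, y is the line along which they close (so a half turn about z gives the same grasp; the last joint's range is limited). The gripper opens to 95 mm and grips with 3 to 60 N. Pads are 20 mm wide; open, the fingers measure 119 mm over their backs; the gripper's body (75 mm by 180 mm) begins 59 mm behind the grasp point.
Start: joints at [-1.203, 0.124, 1.65, -0, 1.367, -0.083], TCP at [0.283, -0.585, 0.223] pointing down, gripper open.
Joint ranges: [-2.61, 2.61], [-1.02, 2.33], [0.03, 2.71], [-1.35, 4.49], [0.32, 2.68], [-2.91, 2.91]. Speed limits (rad/s): [2.57, 2.57, 3.14, 3.14, 3.14, 3.14].

INTERFACE

Orientations are given as [roll, pitch, yaw] about the fixed x, y, z axes, in that order (R = Rz(yaw) Ry(pitch) Rx(roll)).
In Python, from rig import robot gives the robot as it stands.
- The arm moves only by the shell command python3 nudge.py 'ROWS' [OPENING] [FORCE]. ROWS is one flat JSON list of numbers that holds 1 to 8 rows one after another, with no inner brackets; each row has 4 numbers: dx, dy, dz in m, then a turn about the tool's z in rad; each row is the pose to reach, as a shift and turn from the pose commanded when the command began, along the tool's axes at that moment; what a row does not reach only later rows make up. A row lasts 1/10 s, in which the tool goes at most 0.05 m and 0.15 rad, less where a joint would pass 70% of its speed; a pose out of reach is approached as far as the arm can. OPENING is the finger opening in m, set as the command begins (- or left out keeps the last). The fingers move at their own pace and stop on an object; FORCE is the grip in N (left out, the last holds). Time passes only in rows, so rows that do not move let the fingers close. It prints the time, the measured TCP pose, the force, the opening and the grip force at its end. Input that does not fit is refused with a message, and nothing moves.
- robot.get_state(): the state, without advancing time (a new reading comes with each control period).
- robot.snapshot(name): name is "side" or "top" or "wrist"; returns a dict with "pixels" (420x560x3 uint8, red, green, blue), "fx", "fy", "cx", "cy" (pixels), "T" (4x4, takes a point from camera to world coordinates). Camera axes: x right, y down, z forward; pixel columns grow to the right and rows downward; lengths in m; the calibration is good to about 2 mm. A picture is of the moment at which its call begins. There is no depth.
- robot.close_job(): hands the job in; it is judged then, once.
The state is a dict: "time": time; "joints": joint angles; "qd": joint speeds; "joint_torque": joint torques, N m; "ee_pos": TCP position; "ee_rot": TCP orientation; "ft_force": force on the tool from outside, world axes, zero at the start; "moment": the same for the moment, N m; "grip_width": finger opening in m; "grasp_force": force on a finger pad.
Only numpy, scipy, OpenCV 4.12 (cv2) and the standard library are available. Lean on these libraries where they do the work, as an engineer would, in place of code of your own. Each camera call takes 0.05 s, during which the arm holds its last target. There are 200 camera calls.

## Working session

There is one attempt and no reset: what is moved stays moved. The work goes in short steps, Python scripts to look and compute and a shell command to move; the robot and the scene stay as the last step left them, time stands still between calls to the robot, and variables do not carry over. Pictures are saved under pics/ and viewed, at most 10 in all, crops included, and the job is handed in when it is done.

```bash
ls; mkdir -p pics
python3 - <<'E'
from rig import robot
import cv2,numpy as np
print(robot.tip_reach)
s=robot.get_state();print(s)
for n in("top","side"):
    d=robot.snapshot(n);cv2.imwrite(f"pics/{n}0.png",d["pixels"][:,:,::-1]);print(n,d["fx"],d["cx"],d["cy"],np.round(d["T"],4).tolist())
E
```

```text
nudge.py
pics
rig.py
0.008
{'time': 0.0, 'joints': array([-1.20260460e+00,  1.24479770e-01,  1.65164541e+00, -1.97647508e-05,
        1.36749292e+00, -8.25680489e-02]), 'qd': array([-0.00051896, -0.00147842, -0.00041402,  0.00152731,  0.00012645,
        0.0008034 ]), 'joint_torque': array([-1.16834879e-03, -4.17604816e+01, -3.59939003e+01,  7.72815524e-02,
        4.92730632e-02, -1.81969822e-04]), 'ee_pos': array([ 0.28293782, -0.58450635,  0.22142033]), 'ee_rot': array([-3.13957252e+00, -1.47762790e-04,  4.50763641e-01]), 'ft_force': array([ 0.30230436,  0.53715762, -0.06298468]), 'moment': array([-0.01227302, -0.0009604 ,  0.04965773]), 'grasp_force': 0.0, 'grip_width': 0.09491909496251798}
top 441.26709350871255 283.21118887276333 210.24032194331767 [[-0.0222, -0.9911, 0.1313, 0.4142], [-0.9995, 0.0247, 0.0175, -0.1883], [-0.0206, -0.1308, -0.9912, 1.1399], [0.0, 0.0, 0.0, 1.0]]
side 414.078105286155 283.2278468782608 202.50049631666462 [[-0.9972, -0.0622, 0.0406, 0.5089], [-0.071, 0.6357, -0.7687, 0.4969], [0.022, -0.7695, -0.6383, 0.6465], [0.0, 0.0, 0.0, 1.0]]
```

View pics/top0.png

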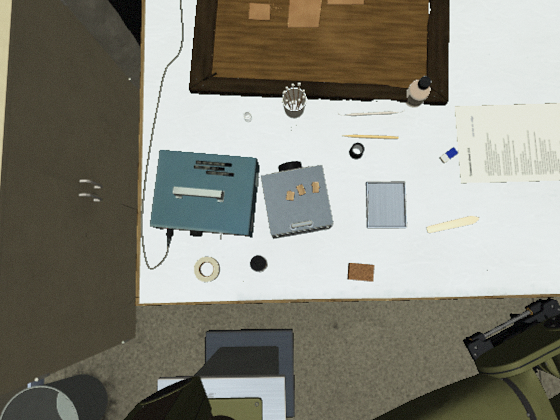

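View pics/side0.png

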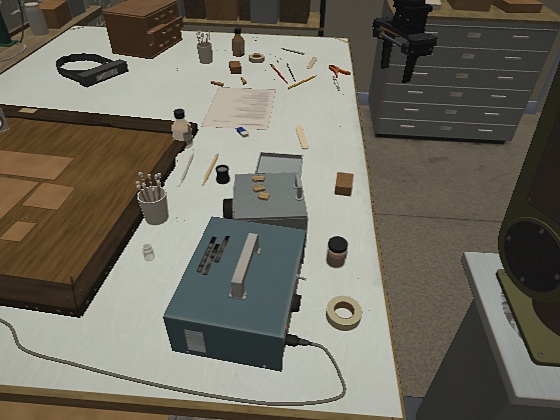

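The top view shows the box cover centred near (298,200), with three chips at (290,195), (302,190) and (316,186). The handle is near (302,225), the tray at (386,205), the cork at (361,272), the loupe at (357,151), the jar at (258,263) and the tape at (206,268).

```bash
cat > h.py <<'E'
from rig import robot
import cv2,numpy as np
def ray(d,uv,z):
    uv=np.atleast_2d(np.asarray(uv,float))
    c=np.c_[(uv[:,0]-d["cx"])/d["fx"],(uv[:,1]-d["cy"])/d["fy"],np.ones(len(uv))]
    T=np.array(d["T"]);w=c@T[:3,:3].T;o=T[:3,3]
    return (o+w*((z-o[2])/w[:,2])[:,None])[:,:2]
def blobs(mask,roi,mn):
    x0,y0,x1,y1=roi;m=np.zeros(mask.shape,np.uint8);m[y0:y1,x0:x1]=mask[y0:y1,x0:x1]
    cs,_=cv2.findContours(m,cv2.RETR_EXTERNAL,cv2.CHAIN_APPROX_NONE)
    return [c[:,0] for c in cs if cv2.contourArea(c)>=mn]
def rect(p):
    (c,s,a)=cv2.minAreaRect((p*1000).astype(np.float32));return np.round(c,1),np.round(s,1),round(a,1)
E
python3 - <<'E'
from h import *
d=robot.snapshot("top");im=d["pixels"];hsv=cv2.cvtColor(im,cv2.COLOR_RGB2HSV);H,S,V=[hsv[...,i].astype(int) for i in range(3)]
print(hsv[[205,180,272,190,205],[285,290,361,302,386]].tolist(), hsv[200,250:345:6].tolist())
br=((H<20)&(S>90)).astype(np.uint8)
for n,roi,z,mn in(("cork",(330,250,390,295),.028,50),("chips",(265,165,330,215),.1,15)):
    for b in blobs(br,roi,mn): print(n,rect(ray(d,b,z)))
g=((V<200)&(S<90)).astype(np.uint8)
for b in blobs(g,(360,175,412,235),300): print("tray",rect(ray(d,b,.016)))
for b in blobs(((V<70)).astype(np.uint8),(340,138,375,165),30): print("loupe",rect(ray(d,b,.038)))
for z,b in((.055,(258,263)),(.019,(206,268)),(.15,(258,157)),(.15,(256,236))):print(ray(d,b,z))
crop=cv2.resize(im[140:250,230:420],None,fx=4,fy=4,interpolation=cv2.INTER_CUBIC)
cv2.imwrite("pics/crop.png",crop[:,:,::-1])
E
```

```text
[[96, 28, 145], [92, 30, 143], [14, 133, 128], [18, 105, 158], [102, 25, 187]] [[95, 76, 121], [90, 12, 145], [90, 4, 233], [95, 31, 147], [97, 30, 146], [98, 31, 146], [100, 37, 145], [15, 82, 137], [95, 34, 143], [96, 28, 148], [101, 30, 143], [103, 31, 148], [98, 33, 147], [95, 22, 149], [84, 5, 232], [84, 5, 234]]
cork (array([ 403.4, -356.8]), array([62.3, 39.3]), 83.6)
chips (array([ 587.8, -186.5]), array([15.7, 20.2]), 79.3)
chips (array([ 601.2, -212.8]), array([22.7, 15. ]), 24.7)
chips (array([ 606.5, -247.5]), array([24.7, 13.5]), 6.2)
tray (array([ 571.9, -431.5]), array([103.7, 121.8]), 88.6)
loupe (array([ 709.9, -359.1]), array([31.9, 41.1]), 61.9)
[[ 0.42941955 -0.10461865]]
[[0.42033048 0.02995754]]
[[ 0.67043797 -0.11551783]]
[[ 0.48847812 -0.10833185]]
```

View pics/crop.png

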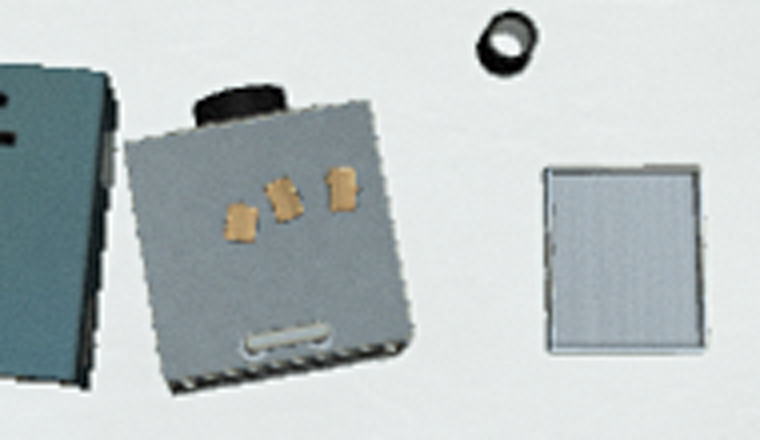

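The crop shows the cover corners at crop px (126,143), (368,100), (412,330) and (163,378). The handle bar runs (250,347)–(328,330), and the teal device sits close on the left.

Run:
```python
from h import *
d=robot.snapshot("top");im=d["pixels"];hsv=cv2.cvtColor(im,cv2.COLOR_RGB2HSV).astype(int);S,V=hsv[...,1],hsv[...,2]
m=(V<185).astype(np.uint8)
sub=(S<60)&(V<185)|((hsv[...,0]<22)&(S>60))
c=max(blobs(sub.astype(np.uint8),(260,160,335,240),1000),key=len)
w=ray(d,c,.093)
L0=np.array([[126,143],[368,100],[412,330],[163,378]])/4+[230,140]-.375
q=ray(d,L0,.093);print("corners",q.round(4).tolist())
def edge(a,b,pts):
    n=np.array([-(b-a)[1],(b-a)[0]])/np.linalg.norm(b-a);t=(pts-a)@(b-a)/np.dot(b-a,b-a);r=(pts-a)@n
    k=pts[(abs(r)<.006)&(t>.1)&(t<.9)];vx,vy,x,y=cv2.fitLine(k.astype(np.float32),cv2.DIST_HUBER,0,.001,.001).ravel()
    return np.array([x,y]),np.array([vx,vy]),len(k)
for n,i,j in(("rear",0,1),("right",1,2),("front",2,3),("left",3,0)):
    p,v,k=edge(q[i],q[j],w);print(n,p.round(4),np.degrees(np.arctan2(v[1],v[0])).round(2),k)
hb=ray(d,np.array([[250,347],[328,330]])/4+[230,140]-.375,.123);print("handle",hb.round(4).tolist(),hb.mean(0).round(4))
# teal top corner: triangulate
e=robot.snapshot("side")
def cam(d,uv):
    T=np.array(d["T"]);v=T[:3,:3]@[(uv[0]-d["cx"])/d["fx"],(uv[1]-d["cy"])/d["fy"],1];return T[:3,3],v/np.linalg.norm(v)
def tri(a,b):
    o,u=cam(d,a);p,v=cam(e,b);s=np.linalg.lstsq(np.c_[u,-v],p-o,rcond=None)[0];return ((o+s[0]*u+p+s[1]*v)/2).round(4),np.linalg.norm(o+s[0]*u-p-s[1]*v).round(4)
print("teal fr",tri((254,235),(306,228)),"teal rr",tri((257.5,158),(213,218)))
cv2.imwrite("pics/sc.png",cv2.resize(e["pixels"][150:300,150:360],None,fx=3.8,fy=3.8,interpolation=cv2.INTER_CUBIC)[:,:,::-1])
```

```text
corners [[0.6394, -0.1182], [0.662, -0.2653], [0.5215, -0.2867], [0.4964, -0.138]]
rear [ 0.6504 -0.1836] -81.17 28
right [ 0.591  -0.2751] 8.27 46Traceback (most recent call last):
  File "<stdin>", line 14, in <module>
  File "<stdin>", line 11, in edge
cv2.error: OpenCV(4.12.0) /io/opencv/modules/imgproc/src/linefit.cpp:50: error: (-215:Assertion failed) count > 0 in function 'fitLine2D_wods'
```

Run:
```python
from h import *
d=robot.snapshot("top");im=d["pixels"]
e=robot.snapshot("side")
hb=ray(d,np.array([[250,347],[328,330]])/4+[230,140]-.375,.123);print("handle",hb.round(4).tolist(),hb.mean(0).round(4))
def cam(d,uv):
    T=np.array(d["T"]);v=T[:3,:3]@[(uv[0]-d["cx"])/d["fx"],(uv[1]-d["cy"])/d["fy"],1];return T[:3,3],v/np.linalg.norm(v)
def tri(a,b):
    o,u=cam(d,a);p,v=cam(e,b);s=np.linalg.lstsq(np.c_[u,-v],p-o,rcond=None)[0];return ((o+s[0]*u+p+s[1]*v)/2).round(4),np.linalg.norm(o+s[0]*u-p-s[1]*v).round(4)
print("teal fr",tri((254,235),(306,228)),"teal rr",tri((257.5,158),(213,218)))
g=cv2.cvtColor(im,cv2.COLOR_RGB2GRAY)
# profile edges of the cover along box axes through an assumed centre, at sub-pixel
yaw=np.radians(8.5);c=np.array([.579,-.202]);X=np.array([np.cos(yaw),np.sin(yaw)]);Y=np.array([-X[1],X[0]])
T=np.array(d["T"])
def proj(p): q=T[:3,:3].T@(p-T[:3,3]);return d["fx"]*q[0]/q[2]+d["cx"],d["fy"]*q[1]/q[2]+d["cy"]
for nm,A,B,sg,lo,hi in(("+y",Y,X,1,60,90),("-y",Y,X,-1,60,90),("+x",X,Y,1,60,90),("-x",X,Y,-1,60,85)):
  P=[]
  for t in np.linspace(-50,50,21)/1000:
    if nm=="+x" and t>-.002: t=t  
    r=np.arange(lo,hi,.5)/1000*sg
    uv=np.array([proj(np.r_[c+B*t+A*a,.093]) for a in r],np.float32)
    pr=cv2.remap(g.astype(np.float32),uv[None,:,0],uv[None,:,1],cv2.INTER_LINEAR)[0]
    gr=np.abs(np.diff(cv2.GaussianBlur(pr[None],(5,1),1)[0]));P.append((t*1000,r[gr.argmax()]*1000))
  P=np.array(P);k,b=np.polyfit(P[:,0],P[:,1],1);print(nm,"med",np.median(P[:,1]),"fit",k.round(3),b.round(1))
cv2.imwrite("pics/sc.png",cv2.resize(e["pixels"][150:300,150:360],None,fx=3.8,fy=3.8,interpolation=cv2.INTER_CUBIC)[:,:,::-1])
```

```text
handle [[0.5108, -0.1901], [0.5196, -0.2355]] [ 0.5152 -0.2128]
teal fr (array([ 0.4948, -0.0987,  0.0907]), np.float64(0.0012)) teal rr (array([ 0.6819, -0.11  ,  0.0912]), np.float64(0.0025))
+y med 76.5 fit 0.078 77.6
-y med -75.0 fit 0.004 -75.2
+x med 75.0 fit -0.005 76.1
-x med -83.0 fit -0.005 -82.4
```

View pics/sc.png

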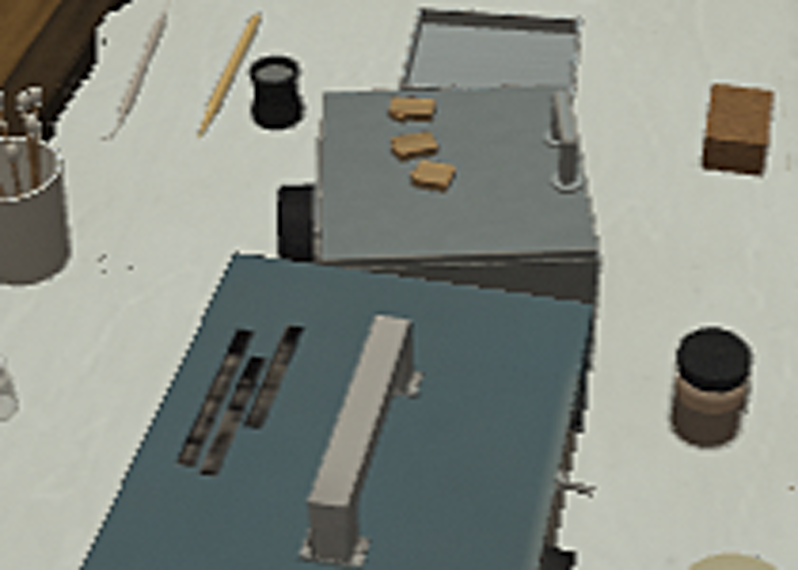

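The side crop shows the teal device about as tall as the box, so the gripper body clears it. The cover is clear apart from its three chips, and the handle is at about crop px (565,140).

```bash
cat > to.py <<'E'
import sys
from h import *
from scipy.spatial.transform import Rotation as R
# usage: to.py x y z yaw_deg ; with prefix b: target in box frame
a=sys.argv[1:];box=a[0]=="b";a=[float(v) for v in a[box:]]
p=np.array(a[:3]);yaw=np.radians(a[3])
if box:
    y0=np.radians(8.5);p=np.array([.579,-.202,0])+R.from_euler("z",y0).apply(p);yaw+=y0
s=robot.get_state();M=R.from_euler("xyz",s["ee_rot"])
t=s["ee_rot"][2]-yaw;t=(t+np.pi/2)%np.pi-np.pi/2
print(s["time"],"target",p.round(4),"shift",M.inv().apply(p-s["ee_pos"]).round(4),"turn",round(t,3),"dist",np.linalg.norm(p-s["ee_pos"]).round(3),"q6",s["joints"][5].round(2))
E
python3 to.py .4034 -.3568 .12 -6.4
```

```text
0.3 target [ 0.4034 -0.3568  0.12  ] shift [ 0.2077 -0.1528  0.1023] turn 0.562 dist 0.277 q6 -0.08
```

```bash
python3 nudge.py '[0.035,-0.025,0.017,0.09,0.07,-0.051,0.034,0.19,0.105,-0.077,0.051,0.28,0.14,-0.103,0.07,0.38,0.175,-0.13,0.087,0.48,0.2077,-0.1528,0.1023,0.562,0.2077,-0.1528,0.1023,0.562,0.2077,-0.1528,0.1023,0.562]' 0.09; python3 nudge.py '[0,0,0,0,0,0,0,0]';python3 to.py .4034 -.3568 .014 -6.4
python3 - <<'E'
from h import *
d=robot.snapshot("wrist");cv2.imwrite("pics/w1.png",d["pixels"][:,:,::-1])
im=d["pixels"];hsv=cv2.cvtColor(im,cv2.COLOR_RGB2HSV).astype(int)
for b in blobs(((hsv[...,0]<22)&(hsv[...,1]>90)).astype(np.uint8),(0,0,560,420),500):print(rect(ray(d,b,.028)))
E
```

```text
time: 1.1
ee_pos: [0.4037, -0.3564, 0.1201]
ee_rot: [3.142, 0.001, -0.109]
ft_force: [-1.0, -0.7, 0.4]
grip_width: 0.0898
grasp_force: 0.0
time: 1.3
ee_pos: [0.4035, -0.3586, 0.1214]
ee_rot: [3.14, -0.001, -0.113]
ft_force: [-0.3, -0.1, -0.1]
grip_width: 0.0902
grasp_force: 0.0
1.3 target [ 0.4034 -0.3568  0.014 ] shift [-0.0004 -0.0019  0.1074] turn -0.001 dist 0.107 q6 0.86
(array([ 269.2, -453. ]), array([289.8,  12.9]), 84.7)
(array([ 309.8, -503.3]), array([62.6, 27.6]), 6.5)
(array([ 345.6, -197.1]), array([28. , 61.7]), 73.4)
(array([ 405. , -356.6]), array([60.5, 44.1]), 83.6)
```

View pics/w1.png

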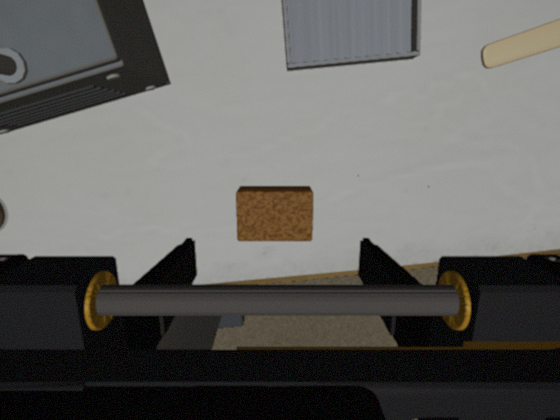

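The wrist view shows the cork block centred at about (275,213) between the fingers, matching the top-view position. Next I descend and grip.

```bash
python3 nudge.py '[0.001,-0.001,0.035,0,0.001,-0.001,0.07,0,0.001,-0.001,0.095,0,0.001,-0.001,0.107,0,0.001,-0.001,0.107,0]' 0.09; python3 nudge.py '[0,0,0,0,0,0,0,0,0,0,0,0,0,0,0,0,0,0,0,0,0,0,0,0]' 0.04 25; python3 nudge.py '[0,0,-0.05,0,0,0,-0.1,0,0,0,-0.15,0,0,0,-0.16,0,0,0,-0.16,0]'; python3 to.py b .025 .050 .18 90
```

```text
time: 1.85
ee_pos: [0.4034, -0.3558, 0.0118]
ee_rot: [-3.139, 0.003, -0.112]
ft_force: [-0.3, 0.6, 0.2]
grip_width: 0.09
grasp_force: 0.0
time: 2.45
ee_pos: [0.4052, -0.3567, 0.0144]
ee_rot: [3.14, -0.001, -0.111]
ft_force: [-0.7, 0.8, 5.5]
grip_width: 0.0618
grasp_force: 25.0
time: 2.95
ee_pos: [0.4057, -0.3572, 0.1761]
ee_rot: [3.138, -0.004, -0.111]
ft_force: [0.3, 0.3, -0.9]
grip_width: 0.0618
grasp_force: 25.0
2.95 target [ 0.5963 -0.1489  0.18  ] shift [ 0.1664 -0.2282 -0.004 ] turn 1.311 dist 0.282 q6 0.86
```

```bash
python3 nudge.py '[0.013,-0.017,0,-0.14,0.026,-0.035,0,-0.28,0.039,-0.053,0,-0.42,0.052,-0.07,0,-0.56,0.065,-0.088,0,-0.7,0.078,-0.106,0,-0.84,0.091,-0.124,0,-0.98,0.104,-0.141,0,-1.12]'; python3 to.py b .025 .050 .174 90
```

```text
time: 3.75
ee_pos: [0.5225, -0.2258, 0.1694]
ee_rot: [-3.135, 0.0, 1.015]
ft_force: [0.3, 0.1, -0.4]
grip_width: 0.0616
grasp_force: 25.0
3.75 target [ 0.5963 -0.1489  0.174 ] shift [ 0.1043  0.0221 -0.0048] turn -0.704 dist 0.107 q6 0.05
```

```bash
python3 nudge.py '[0,0,0,0,0,0,0,0]'; python3 to.py b .025 .050 .174 90
```

```text
time: 3.95
ee_pos: [0.5224, -0.2269, 0.1705]
ee_rot: [-3.137, 0.001, 1.008]
ft_force: [0.5, -0.5, -1.4]
grip_width: 0.062
grasp_force: 25.0
3.95 target [ 0.5963 -0.1489  0.174 ] shift [ 0.1054  0.0209 -0.0037] turn -0.712 dist 0.108 q6 0.06
```

```bash
python3 nudge.py '[0.021,0.004,0,-0.14,0.042,0.008,0,-0.28,0.063,0.013,0,-0.43,0.084,0.017,0,-0.57,0.105,0.021,0,-0.71,0.105,0.021,0,-0.71,0.105,0.021,0,-0.71]'; python3 nudge.py '[0,0,0,0,0,0,0,0]'; for i in 1 2; do python3 to.py b .025 .050 .107 90; done
python3 - <<'E'
from h import *
d=robot.snapshot("wrist");cv2.imwrite("pics/w2.png",d["pixels"][:,:,::-1])
E
```

```text
time: 4.65
ee_pos: [0.5964, -0.1505, 0.1722]
ee_rot: [-3.139, -0.0, 1.715]
ft_force: [0.9, -0.6, -1.0]
grip_width: 0.0617
grasp_force: 25.0
time: 4.85
ee_pos: [0.5966, -0.1508, 0.1731]
ee_rot: [-3.141, 0.0, 1.716]
ft_force: [-0.7, -1.0, -0.5]
grip_width: 0.0618
grasp_force: 25.0
4.85 target [ 0.5963 -0.1489  0.107 ] shift [0.002  0.     0.0661] turn -0.003 dist 0.066 q6 -0.48
4.85 target [ 0.5963 -0.1489  0.107 ] shift [0.002  0.     0.0661] turn -0.003 dist 0.066 q6 -0.48
```

View pics/w2.png

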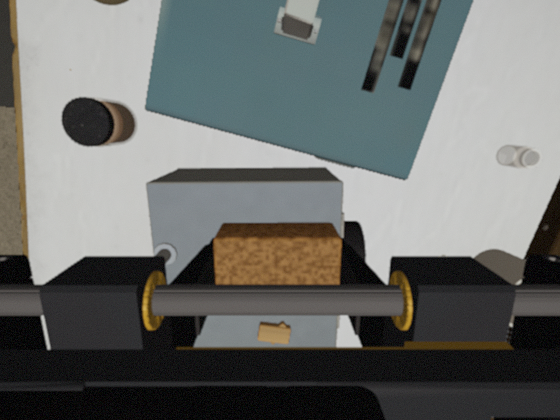

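The block is held square at about (277,255), and a chip is visible at (275,332) on the -y side of it. I lower it just onto the cover, then wipe toward -y.

```bash
python3 nudge.py '[0.004,-0.006,0.03,0,0.004,-0.006,0.055,0,0.004,-0.006,0.062,0,0.004,-0.006,0.065,0,0.004,-0.006,0.065,0,0.004,-0.006,0.065,0]';  python3 nudge.py '[-0.012,0,0,0,-0.024,0,0,0,-0.036,0,0,0,-0.048,0,0,0,-0.06,0,0,0,-0.072,0,0,0]'; python3 nudge.py '[-0.012,0,0,0,-0.024,0,0,0,-0.036,0,0,0,-0.048,0,0,0,-0.06,0,0,0,-0.062,0,0,0,-0.062,0,0,0]';python3 nudge.py '[0,0,-0.03,0,0,0,-0.07,0,0,0,-0.09,0,0,0,-0.09,0]';python3 - <<'E'
from h import *
d=robot.snapshot("top");cv2.imwrite("pics/t2.png",d["pixels"][120:300,180:440][:,:,::-1].repeat(3,0).repeat(3,1))
E
```

```text
time: 5.5
ee_pos: [0.5919, -0.1473, 0.1099]
ee_rot: [3.139, 0.001, 1.719]
ft_force: [0.6, 0.8, -0.5]
grip_width: 0.0619
grasp_force: 25.0
time: 6.1
ee_pos: [0.6015, -0.2193, 0.1083]
ee_rot: [-3.141, -0.0, 1.718]
ft_force: [-0.7, -0.3, -0.7]
grip_width: 0.0615
grasp_force: 25.0
time: 6.8
ee_pos: [0.6106, -0.2798, 0.1083]
ee_rot: [-3.141, -0.0, 1.718]
ft_force: [-0.6, -0.7, 0.5]
grip_width: 0.0619
grasp_force: 25.0
time: 7.2
ee_pos: [0.6127, -0.2799, 0.2035]
ee_rot: [3.135, 0.005, 1.719]
ft_force: [-0.0, -0.5, 0.7]
grip_width: 0.0617
grasp_force: 25.0
```

View pics/t2.png

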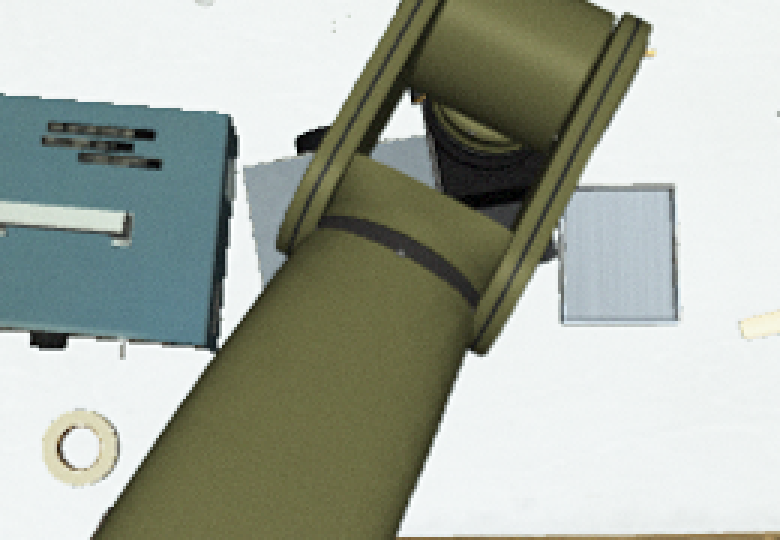

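The arm hides the cover in this view, so I carry the block to its place first and check from there.

```bash
python3 to.py .405 -.357 .08 8.5
```

```text
7.25 target [ 0.405 -0.357  0.08 ] shift [-0.046  -0.2161  0.1198] turn -1.571 dist 0.251 q6 -0.66
```

```bash
python3 nudge.py '[-0.006,-0.03,0,0.14,-0.012,-0.06,0,0.28,-0.018,-0.09,0,0.42,-0.024,-0.12,0,0.56,-0.03,-0.15,0,0.7,-0.036,-0.18,0.02,0.84,-0.04,-0.2,0.05,0.98,-0.046,-0.216,0.07,1.12]';python3 nudge.py '[0,0,0,0.14,0,0,0,0.28,0,0,0,0.45,0,0,0,0.45,0,0,0,0.45]'; python3 to.py .405 -.357 .0155 8.5
python3 - <<'E'
from h import *
d=robot.snapshot("top");cv2.imwrite("pics/t3.png",d["pixels"][120:300,180:440][:,:,::-1].repeat(3,0).repeat(3,1))
E
```

```text
time: 8.05
ee_pos: [0.4008, -0.3548, 0.1238]
ee_rot: [-3.136, 0.001, 0.593]
ft_force: [0.5, -0.1, -1.0]
grip_width: 0.0622
grasp_force: 25.0
time: 8.55
ee_pos: [0.403, -0.3557, 0.1266]
ee_rot: [-3.139, 0.002, 0.152]
ft_force: [0.0, -0.5, -0.2]
grip_width: 0.0618
grasp_force: 25.0
8.55 target [ 0.405  -0.357   0.0155] shift [0.0019 0.0018 0.1111] turn 0.003 dist 0.111 q6 0.6
```

View pics/t3.png

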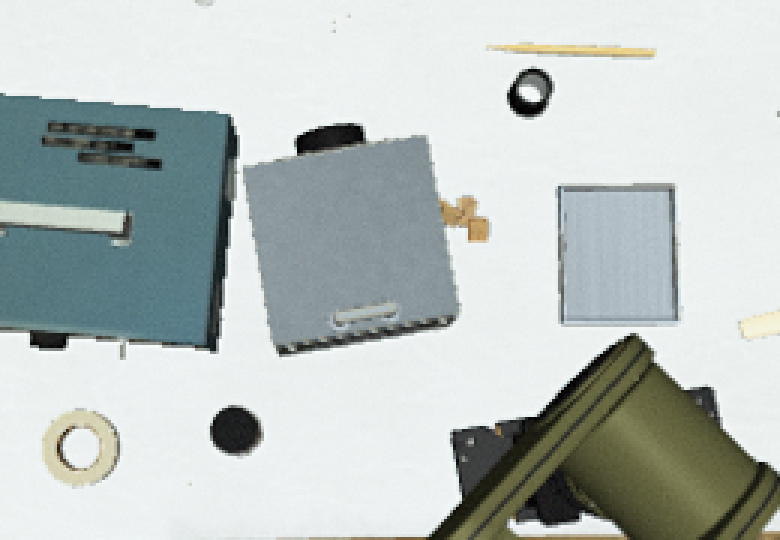

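All three chips lie on the table right of the box at about (465,218), and the cover is clear. Next I set the block down.

```bash
python3 nudge.py '[0.001,0.001,0.04,0,0.001,0.001,0.08,0,0.001,0.001,0.1,0,0.001,0.001,0.11,0,0.001,0.001,0.1145,0,0.001,0.001,0.1145,0,0.001,0.001,0.1145,0]'; python3 nudge.py '[0,0,0,0,0,0,0,0,0,0,0,0,0,0,0,0]' 0.085;python3 nudge.py '[0,0,-0.02,0,0,0,-0.06,0,0,0,-0.11,0,0,0,-0.16,0,0,0,-0.19,0,0,0,-0.19,0]'; python3 to.py b -.062 0 .19 0
```

```text
time: 9.3
ee_pos: [0.4057, -0.3583, 0.015]
ee_rot: [3.14, -0.001, 0.15]
ft_force: [-0.4, -0.5, -0.5]
grip_width: 0.0616
grasp_force: 25.0
time: 9.7
ee_pos: [0.405, -0.3576, 0.014]
ee_rot: [3.141, -0.0, 0.149]
ft_force: [-0.1, 0.6, -0.1]
grip_width: 0.0841
grasp_force: 0.0
time: 10.3
ee_pos: [0.4072, -0.36, 0.2107]
ee_rot: [3.132, -0.007, 0.149]
ft_force: [-0.6, -0.2, 0.9]
grip_width: 0.0847
grasp_force: 0.0
10.3 target [ 0.5177 -0.2112  0.19  ] shift [ 0.1312 -0.131   0.0204] turn 0.001 dist 0.187 q6 0.6
```

```bash
python3 nudge.py '[0.025,-0.025,0,0,0.06,-0.058,0,0,0.095,-0.091,0,0,0.12,-0.115,0,0,0.132,-0.128,0,0,0.132,-0.128,0,0,0.132,-0.128,0,0,0.132,-0.128,0,0]' 0.08; python3 to.py b -.062 0 .112 0
python3 - <<'E'
from h import *
d=robot.snapshot("wrist");cv2.imwrite("pics/w3.png",d["pixels"][:,:,::-1])
T=np.array(d["T"])
from scipy.spatial.transform import Rotation as R
for p in ([-.062,-.025,.128],[-.062,.025,.128]):
    w=np.array([.579,-.202,0])+R.from_euler("z",8.5,degrees=True).apply(p);q=T[:3,:3].T@(w-T[:3,3]);print(d["fx"]*q[0]/q[2]+d["cx"],d["fy"]*q[1]/q[2]+d["cy"])
np.save("w3.npy",d,allow_pickle=True)
E
```

```text
time: 11.1
ee_pos: [0.5157, -0.212, 0.2031]
ee_rot: [-3.141, 0.001, 0.148]
ft_force: [0.4, -0.6, -0.5]
grip_width: 0.0798
grasp_force: 0.0
11.1 target [ 0.5177 -0.2112  0.112 ] shift [ 0.0021 -0.0005  0.0911] turn -0.0 dist 0.091 q6 0.94
309.80162345689945 219.2423977677734
243.18026677187635 219.21191568939574
```

View pics/w3.png

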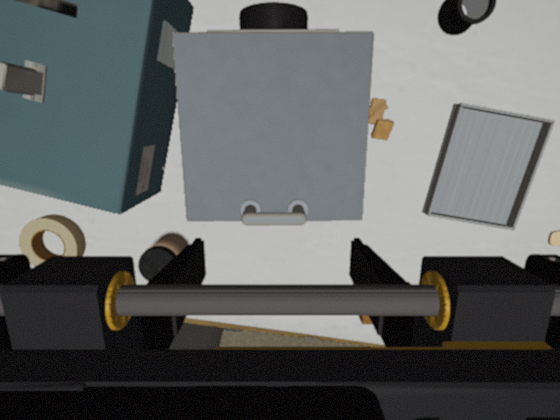

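The handle bar runs from (242,218) to (307,218), within about 2 px of prediction, so the box pose is good. Next I descend and grip the handle.

```bash
python3 nudge.py '[0.001,-0.001,0.035,0,0.001,-0.001,0.065,0,0.001,-0.001,0.085,0,0.001,-0.001,0.092,0,0.001,-0.001,0.092,0,0.001,-0.001,0.092,0]'; python3 nudge.py '[0,0,0,0,0,0,0,0,0,0,0,0,0,0,0,0,0,0,0,0]' 0.03 15;python3 to.py b -.062 0 .112 0; python3 -c "
import numpy as np
a0=np.arctan2(38,-137);r=np.hypot(137,38)
for t in np.arange(0.1,1.66,.1): print(t.round(1),np.round([r*np.cos(a0-t)+137,r*np.sin(a0-t)-38],1))"
```

```text
time: 11.75
ee_pos: [0.5179, -0.2111, 0.1132]
ee_rot: [3.14, -0.002, 0.148]
ft_force: [0.7, -0.4, 0.0]
grip_width: 0.0797
grasp_force: 0.0
time: 12.25
ee_pos: [0.5173, -0.209, 0.1122]
ee_rot: [-3.139, -0.0, 0.148]
ft_force: [-1.3, 3.8, 3.6]
grip_width: 0.0498
grasp_force: 15.0
12.25 target [ 0.5177 -0.2112  0.112 ] shift [0.0001 0.0022 0.0001] turn 0.0 dist 0.002 q6 0.94
0.1 [ 4.5 13.5]
0.2 [10.3 26.5]
0.3 [17.3 38.8]
0.4 [25.6 50.4]
0.5 [35. 61.]
0.6 [45.4 70.7]
0.7 [56.7 79.3]
0.8 [68.8 86.8]
0.9 [81.6 92.9]
1.0 [95.  97.8]
1.1 [108.7 101.3]
1.2 [122.8 103.5]
1.3 [137.  104.2]
1.4 [151.2 103.5]
1.5 [165.2 101.3]
1.6 [179.   97.8]
```

```bash
python3 nudge.py '[0.0045,-0.001,-0.0135,0,0.0103,-0.001,-0.0265,0,0.0173,-0.001,-0.0388,0,0.0256,-0.001,-0.0504,0,0.035,-0.001,-0.061,0,0.0454,-0.001,-0.0707,0,0.0567,-0.001,-0.0793,0,0.0688,-0.001,-0.0868,0]';python3 nudge.py '[0,0,0,0]'
```

```text
time: 13.05
ee_pos: [0.5861, -0.1985, 0.2005]
ee_rot: [-3.141, -0.0, 0.149]
ft_force: [-3.9, 2.4, -0.8]
grip_width: 0.0493
grasp_force: 15.0
time: 13.15
ee_pos: [0.5878, -0.1982, 0.2014]
ee_rot: [3.142, -0.004, 0.15]
ft_force: [-2.7, 4.4, 4.5]
grip_width: 0.0494
grasp_force: 15.0
```

```bash
python3 nudge.py '[0.0128,0,-0.0061,0,0.0262,0,-0.011,0,0.0399,0,-0.0145,0,0.054,0,-0.0167,0,0.0682,0,-0.0174,0,0.0824,0,-0.0167,0,0.0964,0,-0.0145,0,0.1085,0,-0.0115,0]';python3 nudge.py '[0,0,0,0,0,0,0,0,0,0,0,0]'; python3 to.py b .114 0 .211 0;python3 - <<'E'
from h import *
d=robot.snapshot("side");cv2.imwrite("pics/s4.png",cv2.resize(d["pixels"][60:280,150:400],None,fx=2.7,fy=2.7)[:,:,::-1])
E
```

```text
time: 13.95
ee_pos: [0.6947, -0.1818, 0.2131]
ee_rot: [-3.141, -0.005, 0.149]
ft_force: [-0.7, 3.8, 5.0]
grip_width: 0.0494
grasp_force: 15.0
time: 14.25
ee_pos: [0.695, -0.1818, 0.213]
ee_rot: [3.142, -0.007, 0.15]
ft_force: [1.4, 5.3, 3.3]
grip_width: 0.0489
grasp_force: 15.0
14.25 target [ 0.6917 -0.1851  0.211 ] shift [-0.0038  0.0029  0.0019] turn 0.001 dist 0.005 q6 1.09
```

View pics/s4.png

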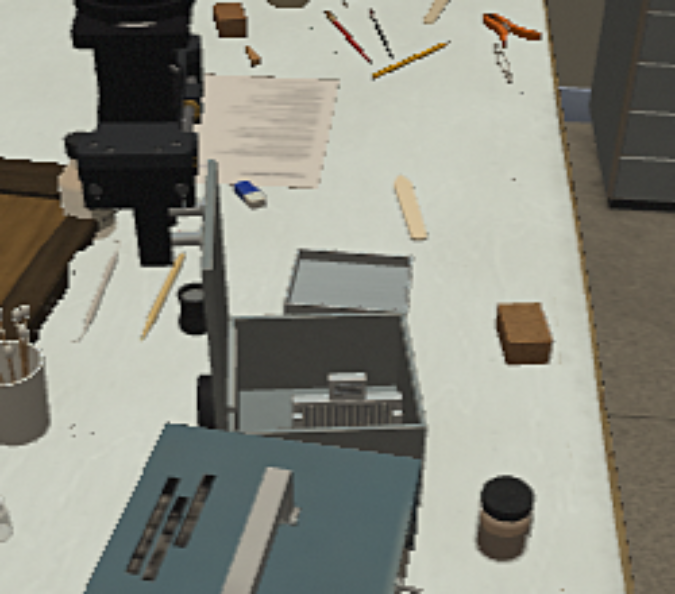

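The cover stands upright at about x-column 212, the plate with its tab is visible at (348,390), and the block sits on the table at (523,332). I release the handle and rise.

```bash
python3 nudge.py '[0,0,0,0,0,0,0,0,0,0,0,0,0,0,0,0]' 0.08; python3 nudge.py '[0,0,-0.01,0,0,0,-0.03,0,0,0,-0.06,0,0,0,-0.09,0,0,0,-0.1,0,0,0,-0.1,0,0,0,-0.1,0]'; python3 to.py b -.02 .001 .30 0
```

```text
time: 14.7
ee_pos: [0.6924, -0.1834, 0.2098]
ee_rot: [3.141, 0.0, 0.148]
ft_force: [-0.1, 0.4, -0.4]
grip_width: 0.0757
grasp_force: 0.0
time: 15.4
ee_pos: [0.6921, -0.1829, 0.3088]
ee_rot: [-3.141, 0.002, 0.149]
ft_force: [-0.4, 0.3, -0.1]
grip_width: 0.0799
grasp_force: 0.0
15.4 target [ 0.5591 -0.204   0.3   ] shift [-0.1347  0.0011  0.009 ] turn 0.0 dist 0.135 q6 1.09
```

```bash
python3 nudge.py '[-0.03,0.001,0,0,-0.07,0.001,0,0,-0.11,0.001,0,0,-0.13,0.001,0,0,-0.1345,0.001,0,0,-0.1345,0.001,0,0,-0.1345,0.001,0,0]' 0.05; python3 nudge.py '[0,0,0.05,0,0,0,0.1,0,0,0,0.14,0,0,0,0.15,0,0,0,0.15,0,0,0,0.15,0]'; python3 to.py b -.02 .001 .058 0
python3 - <<'E'
from h import *
from scipy.spatial.transform import Rotation as R
d=robot.snapshot("wrist");g=cv2.cvtColor(d["pixels"],cv2.COLOR_RGB2GRAY).astype(np.float32);T=np.array(d["T"])
xs=np.arange(-44,8,4);ys=np.arange(-30,31,3)
P=np.array([[[x,y,76] for x in xs] for y in ys])/1000.
w=np.array([.579,-.202,0])+R.from_euler("z",8.5,degrees=True).apply(P.reshape(-1,3))
q=(w-T[:3,3])@T[:3,:3];u=(d["fx"]*q[:,0]/q[:,2]+d["cx"]).astype(np.float32).reshape(P.shape[:2]);v=(d["fy"]*q[:,1]/q[:,2]+d["cy"]).astype(np.float32).reshape(P.shape[:2])
o=cv2.remap(g,u,v,cv2.INTER_LINEAR);print("x",xs)
for y,r in zip(ys,o):print(y,r.astype(int))
print(u.min(),u.max(),v.min(),v.max())
E
```

```text
time: 16.1
ee_pos: [0.5601, -0.2037, 0.309]
ee_rot: [-3.141, 0.001, 0.149]
ft_force: [-0.3, 0.8, 0.5]
grip_width: 0.0503
grasp_force: 0.0
time: 16.7
ee_pos: [0.5614, -0.2044, 0.1625]
ee_rot: [3.14, -0.003, 0.149]
ft_force: [-1.7, 1.4, 0.5]
grip_width: 0.05
grasp_force: 0.0
16.7 target [ 0.5591 -0.204   0.058 ] shift [-0.0025 -0.001   0.1045] turn 0.001 dist 0.105 q6 0.98
x [-44 -40 -36 -32 -28 -24 -20 -16 -12  -8  -4   0   4]
-30 [108 151 151 150 151 153 151 150 150 149 150 147 148]
-27 [108 152 151 150 152 153 150 149 148 149 149 149 149]
-24 [116 151 150 150 150 152 151 150 150 149 149 150 150]
-21 [114 150 152 150 149 150 151 151 151 149 149 150 150]
-18 [113 150 152 151 151 151 151 149 150 150 150 148 149]
-15 [114 150 150 150 152 152 151 148 148 149 149 149 149]
-12 [113 149 149 150 152 151 149 148 148 150 148 149 148]
-9 [107 135 139 149 151 151 149 148 148 148 147 147 151]
-6 [ 97  93  90 149 151 149 149 150 147 148 148 148 148]
-3 [125 146 143 147 133 132 131 133 131 137 146 151 150]
0 [195 195 195 195 196 196 196 196 196 197  92 194 195]
3 [195 195 194 196 196 196 197 197 196 197  90 194 194]
6 [181 183 181 186 186 187 187 186 187 188  92 188 189]
9 [ 93  92  92 145 144 145 144 146 144 145 149 147 146]
12 [ 96 105 122 149 148 148 150 149 148 148 149 147 147]
15 [113 147 147 147 148 149 148 149 144 145 150 147 146]
18 [114 145 146 147 150 149 148 146 147 146 148 148 146]
21 [115 147 146 147 148 148 147 147 146 147 148 147 147]
24 [114 147 147 147 147 147 146 148 148 147 148 148 147]
27 [114 146 146 145 148 146 146 148 147 146 146 148 147]
30 [120 144 144 147 147 146 143 145 146 148 147 147 148]
238.28383 316.3116 190.79086 249.50044
```

```bash
python3 nudge.py '[-0.002,-0.002,0.03,0,-0.002,-0.002,0.065,0,-0.002,-0.002,0.09,0,-0.002,-0.002,0.1,0,-0.002,-0.002,0.1025,0,-0.002,-0.002,0.1025,0,-0.002,-0.002,0.1025,0]'; python3 nudge.py '[0,0,0,0,0,0,0,0,0,0,0,0,0,0,0,0,0,0,0,0,0,0,0,0]' 0.002 25;python3 to.py b -.02 .0022 .058 0
```

```text
time: 17.45
ee_pos: [0.559, -0.203, 0.0601]
ee_rot: [3.139, -0.003, 0.149]
ft_force: [0.6, -0.3, 0.1]
grip_width: 0.0499
grasp_force: 0.0
time: 18.05
ee_pos: [0.5573, -0.2022, 0.0576]
ee_rot: [-3.141, 0.0, 0.149]
ft_force: [-0.8, -0.2, 1.3]
grip_width: 0.0102
grasp_force: 25.0
18.05 target [ 0.5589 -0.2028  0.058 ] shift [ 0.0015  0.0008 -0.0004] turn 0.0 dist 0.002 q6 0.98
```

```bash
python3 nudge.py '[0,0,-0.01,0,0,0,-0.025,0,0,0,-0.045,0,0,0,-0.07,0,0,0,-0.095,0,0,0,-0.12,0,0,0,-0.14,0,0,0,-0.147,0]' - 35;python3 nudge.py '[0,0,0,0,0,0,0,0,0,0,0,0]'; python3 to.py .572 -.4315 .205 8.5
python3 - <<'E'
from h import *
d=robot.snapshot("top");im=d["pixels"];V=cv2.cvtColor(im,cv2.COLOR_RGB2HSV)[...,2]
for b in blobs((V<200).astype(np.uint8),(358,170,415,235),300): print("tray",rect(ray(d,b,.016)))
E
```

```text
time: 18.85
ee_pos: [0.5589, -0.2029, 0.2093]
ee_rot: [3.138, -0.006, 0.149]
ft_force: [0.7, 0.4, -1.4]
grip_width: 0.0099
grasp_force: 35.0
time: 19.15
ee_pos: [0.5565, -0.2019, 0.203]
ee_rot: [-3.14, 0.002, 0.149]
ft_force: [-0.3, 0.3, -1.2]
grip_width: 0.0097
grasp_force: 35.0
19.15 target [ 0.572  -0.4315  0.205 ] shift [-0.0187  0.2294 -0.0024] turn 0.0 dist 0.23 q6 0.98
tray (array([ 571.8, -430.3]), array([101.3, 121.5]), 88.8)
```

```bash
python3 nudge.py '[-0.002,0.02,0,0,-0.005,0.055,0,0,-0.008,0.095,0,0,-0.011,0.135,0,0,-0.014,0.175,0,0,-0.017,0.21,0,0,-0.0187,0.225,0,0,-0.0187,0.229,0,0]';python3 nudge.py '[0,0,0,0,0,0,0,0,0,0,0,0,0,0,0,0,0,0,0,0,0,0,0,0]'; python3 to.py .572 -.4312 .205 8.5
python3 - <<'E'
from h import *
from scipy.spatial.transform import Rotation as R
# numeric check of cover and plate: side view edges
d=robot.snapshot("side");im=d["pixels"];T=np.array(d["T"])
def px(p):q=T[:3,:3].T@(np.array(p)-T[:3,3]);return np.round([d["fx"]*q[0]/q[2]+d["cx"],d["fy"]*q[1]/q[2]+d["cy"]]).astype(int)
# plate lower edge: gray column profile through plate centre, z .12..0.22
for x in (.54,.572,.604):
    print(x,[(int(z*1000),im[px([x,-.4265,z])[1],px([x,-.4265,z])[0]].mean().astype(int)) for z in np.arange(.13,.18,.005)])
bx=lambda p:np.array([.579,-.202,0])+R.from_euler("z",8.5,degrees=True).apply(p)
for zz in(.14,.22):print("cover",zz,[int(im[px(bx([x,.074,zz]))[1],px(bx([x,.074,zz]))[0]].mean()) for x in np.arange(.06,.1,.003)])
E
```

```text
time: 20.0
ee_pos: [0.572, -0.4336, 0.2034]
ee_rot: [-3.14, 0.001, 0.146]
ft_force: [-1.0, 0.5, -1.1]
grip_width: 0.0099
grasp_force: 35.0
time: 20.6
ee_pos: [0.573, -0.4311, 0.2049]
ee_rot: [3.141, -0.0, 0.149]
ft_force: [0.3, -0.5, -1.9]
grip_width: 0.01
grasp_force: 35.0
20.6 target [ 0.572  -0.4312  0.205 ] shift [-0.001   0.     -0.0001] turn 0.001 dist 0.001 q6 0.7
0.54 [(130, np.int64(194)), (135, np.int64(194)), (140, np.int64(195)), (145, np.int64(194)), (150, np.int64(197)), (155, np.int64(88)), (160, np.int64(55)), (165, np.int64(45)), (170, np.int64(59)), (175, np.int64(59))]
0.572 [(130, np.int64(193)), (135, np.int64(194)), (140, np.int64(193)), (145, np.int64(193)), (150, np.int64(213)), (155, np.int64(65)), (160, np.int64(121)), (165, np.int64(80)), (170, np.int64(71)), (175, np.int64(72))]
0.604 [(130, np.int64(184)), (135, np.int64(182)), (140, np.int64(183)), (145, np.int64(182)), (150, np.int64(198)), (155, np.int64(119)), (160, np.int64(55)), (165, np.int64(58)), (170, np.int64(59)), (175, np.int64(59))]
cover 0.14 [54, 47, 143, 101, 48, 55, 57, 76, 158, 168, 197, 203, 194, 195]
cover 0.22 [194, 199, 215, 35, 50, 47, 55, 39, 155, 169, 210, 219, 203, 206]
```

The lower edge is level at z ≈ 0.152 over the middle of the tray, and the cover is still vertical. Handing in.

```bash
python3 -c "
from rig import robot
print(robot.close_job())"
```

```text
the job is handed in; nothing more can be done
None
```

I wiped the three chips off the cover, set the cork block back on the table and left the cover standing upright. The filter plate is held upright over the middle of the tray, lower edge about 15 cm above it, and I handed the job in at about 21 s; no verdict came back.

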